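# Finish the slat tower and raise the desk lamp over it

## Task

Finish the model tower on its board by laying the two loose full-length slats as the next layer, crosswise on the present top layer, one along each side so that they are flush with the ends of the slats beneath, and let go of them. Then light it with the telescoping desk lamp: squeeze the push button on the side of its top grip, pull the grip straight up past the first stop to the second stop, and finish while still holding it there with the button squeezed, because the lamp sinks when let go. Leave the tower and everything else on the desk where it is.

Things in the scene. Friction and masses are not known exactly. Their poses are not given: they have to be found in the camera images.
- tower: started tower, fixed, left or right; 150 x 150 x 6 mm board, origin at its underside's centre. Glued on it, slats like the loose ones: lower layer along body x at y = +44 and -44 mm; top layer along body y at x = +44 and -44 mm, its top 34 mm above the desk. Places of the new slats: along body x, centred at x = 0, y = +44 and -44 mm, undersides 34 mm above the desk
- slat_a: loose plain wooden slat, 110 x 22 x 14 mm (x long, y wide, z thick), about 20 g, lying flat on the desk at the start, ahead of the robot between the tower and the lamp; origin at the centre of its underside; either slat may go on either side
- slat_b: loose plain wooden slat, 110 x 22 x 14 mm (x long, y wide, z thick), about 20 g, lying flat on the desk at the start, ahead of the robot between the tower and the lamp; origin at the centre of its underside; either slat may go on either side
- lamp: telescoping desk lamp, base fixed, on the other side from the tower: round base 130 mm across, upright pole, round shade 110 mm across with its flat top 145 mm above the desk when shut. On the shade's centre stands the grip, a block 34 (x) by 26 (y) by 42 mm tall, with the push button on its +y face. Origin at the centre of the base's underside, z up; squeeze along y
- lamp_grip (a point): point on the pole's axis at the middle of the lamp's grip, at the height of the button's centre: 24 mm above the shade's flat top and 18 mm below the grip's top; it rises with the lamp head; axes parallel to the lamp's
- lamp_button (a joint): push button, 18 mm wide (x), 24 mm tall, 6 mm out of the grip's +y face: 0 = out, 0.005 m = fully pressed towards -y (about 5 N). A catch holds the lamp shut until it is pressed by 0.003. Squeezing the grip along y, one finger on the button and one on the opposite face, presses it: 32 mm thick before, 27 mm squeezed
- lamp_head (a joint): upper stage of the telescope, carrying shade and grip (about 0.3 kg): extension in m, 0 = shut, 0.05 = fully out. It comes out first (about 4 N); its end is the first stop
- lamp_sleeve (a joint): lower stage of the telescope: extension in m, 0 = shut, 0.06 = fully out. It follows when the upper stage is out (about 6 N); its end is the second stop, where the grip has risen 110 mm in all. Nothing locks the lamp up there: it sinks under its weight when let go
- offcut: bystander: short wooden offcut 50 x 22 x 14 mm, not for the tower; origin at the centre of its underside
- eraser: bystander: eraser 45 x 22 x 12 mm; origin at the centre of its underside
- phone: bystander: black phone 150 x 72 x 9 mm lying flat; origin at the centre of its underside
- glue: bystander: white glue bottle 48 mm across, 120 mm tall; origin at the centre of its underside
- mug: bystander: white mug 82 mm across, 92 mm tall; origin at the centre of its underside
- pencil_pot: bystander: wooden pot 72 mm across, 90 mm tall, pencils up to 160 mm; origin at the centre of its underside
Mind the look-alikes: they are no part of the job. What is shaped like the slat_a but purple is not meant. Leave any purple look-alike of the slat_b alone.

How it is judged:
By the outcome, as a careful person would: the job done as asked, in the order asked, and still so for the second after the job is handed in, while the arm keeps its last pose, push and grip.
It also fails if it takes over 72 s, if anything falls off the work surface, if the arm or the gripper's body presses on something with over 40 N, if the wrist force passes 120 N, or if a joint passes its speed limit or range.

## Robot

A 6-joint arm with a two-finger parallel gripper is mounted at the origin on the work surface. World frame = base frame: x ahead of the robot, y to its left, z up, the work surface at z = 0. Lengths are in m, angles in rad, forces in N, time in s.
With the tool pointing down it reaches from about 0.375 to 0.925 m from the base axis. Payload 5.7 kg.
Tool frame: the origin (TCP) lies midway between the tips of the shut fingers; the grasp point (between the pads) lies robot.grasp_offset behind it (robot.grasp_offset is the distance from the TCP to the grasp point, in m); z points along the fingers, y is the line along which they close (so a half turn about z gives the same grasp; the last joint's range is limited). The gripper opens to 88 mm and grips with 3 to 60 N. Pads are 20 mm wide; open, the fingers measure 115 mm over their backs; the gripper's body (75 mm by 178 mm) begins 61 mm behind the grasp point.
Start: joints at [-1.364, 0.359, 1.51, -0, 1.272, -0.115], TCP at [0.19, -0.569, 0.223] pointing down, gripper open.
Joint ranges: [-2.97, 2.97], [-1.01, 2.36], [0.21, 2.38], [-0.96, 4.11], [0.2, 2.71], [-2.98, 2.98]. Speed limits (rad/s): [2.39, 2.39, 3.14, 3.14, 3.14, 3.14].

## Interface

Orientations are given as a unit quaternion [w, x, y, z].
In Python, from cell import robot gives the robot as it stands. The module is installed in compiled form; this text tells all that it offers.
- The arm moves only by the tool send_rows, never from a script. Its argument "targets" is one flat list of numbers, 5 for each row, row after row: the opening, from 0 (shut) to 1 (fully open), then the shift along the tool's x, y, z in m, then the turn about the tool's z in degrees. In form: [hand, tx, ty, tz, yaw, hand, tx, ty, tz, yaw, ...]. A call has 1 to 20 rows; each row shifts and turns the commanded pose from where the row before left it, along the tool's axes as they then stand; what a row does not reach is not made up. A row lasts 1/8 s, in which the tool goes at most 62.5 mm and 10.7 degrees, less where a joint would pass 70% of its speed; a pose out of reach is approached as far as the arm can. A call with a gripper value outside its range is refused whole. The fingers move at their own pace and stop on an object; the grip force is fixed at half the most. Time passes only in rows, so rows that do not move let the fingers close. It gives the time, the measured TCP pose, the force, the opening and the grip force at its end, in the units of the state.
- robot.observe(): the state, without advancing time (a new reading comes with each control period).
- robot.snapshot(name): name is "scene" or "top" or "wrist"; returns the picture (384x512x3 uint8, blue, green, red); there is no depth.
- robot.camera_params(name): a dict with "fx", "fy", "cx", "cy" (pixels), "dist" ([k1, k2, p1, p2, k3] as OpenCV has them; the pictures are not rectified), "R" (3x3) and "t" (3): a world point X has camera coordinates R X + t. Camera axes: x right, y down, z forward; pixel columns grow to the right and rows downward; lengths in m; the calibration is good to about 2 mm. A picture is of the moment at which its call begins: read the wrist's pose just before it. camera_params takes no time and is no camera call; for the wrist camera it gives the pose at the moment of the call.
- robot.close_job(): hands the job in; it is judged then, once.
Trained networks look in the newest picture that a camera, given by its name, has taken for a name from the list of things; names that differ only in an ending like _2 or _b are one class to them, and where a whole thing is asked for, a point or a joint stands for the part that bears it (a point fixed in the world has none). Each returns a list of dicts, best first, with "conf" (0 to 1); they miss things now and then, are a little off and sometimes report something else, mostly with a low value. They report only what shows in the picture. A call takes as long as a camera call. They do not tell look-alikes from the thing itself.
- robot.regions_of(camera, thing): "mask" (384x512 bool, what is visible of it) and "box" ([centre column, centre row, width, height] in pixels, round what is visible of it).
The state is a dict: "time_s": time; "joints": joint angles; "joint_vel": joint speeds; "joint_efforts": joint torques, N m; "tool_pos": TCP position; "tcp_rot": TCP orientation; "force": force on the tool from outside, world axes, zero at the start; "moment": the same for the moment, N m; "width": opening from 0.0 (shut) to 1.0 (fully open); "grip_force": force on a finger pad.
Only numpy, scipy, OpenCV 4.12 (cv2) and the standard library are available. Lean on these libraries where they do the work, as an engineer would, in place of code of your own. Each camera call takes 0.05 s, during which the arm holds its last target. There are 200 camera calls.

## Working session

There is one attempt and no reset: what is moved stays moved. The work goes in short steps, Python scripts to look and compute and a tool call to move; the robot and the scene stay as the last step left them, time stands still between calls to the robot, and variables do not carry over. Pictures are saved under pics/ and viewed, at most 10 in all, crops included, and the job is handed in when it is done.

Besides the shell and the picture viewer there is one more tool, called after "Call:" as name(argument=value, ...) on one line, values as JSON. send_rows: Moves the arm, as the interface text tells. Its arguments: {"type":"object","properties":{"targets":{"type":"array","items":{"type":"number"}}},"required":["targets"]}

```bash
mkdir -p pics; python3 - <<'E'
from cell import robot
import cv2,numpy as np
s=robot.observe();print(s['time_s'],s['tool_pos'],s['tcp_rot'],s['width'],robot.grasp_offset)
a=robot.snapshot('scene');b=robot.snapshot('top')
cv2.imwrite('pics/scene.png',a);cv2.imwrite('pics/top.png',b)
for c in('scene','top'):
  p=robot.camera_params(c);print(c,{k:np.round(v,4).tolist() for k,v in p.items()})
  for t in('tower','slat_a','lamp','lamp_grip','offcut'):
    for r in robot.regions_of(c,t):
      if r['conf']>.2:print(c,t,round(r['conf'],2),np.round(r['box'],1))
E
```

```text
0.0 [ 0.18961697 -0.56851396  0.2218137 ] [-9.12602393e-04  9.87083015e-01  1.60207011e-01 -3.84848271e-05] 0.9999741202312834 0.0187
scene {'fx': 426.0908, 'fy': 426.0908, 'cx': 250.266, 'cy': 192.0705, 'dist': [-0.0896, 0.0, 0.0, 0.0, 0.0], 'R': [[0.4115, 0.9114, -0.0023], [0.4684, -0.2136, -0.8573], [-0.7818, 0.3517, -0.5148]], 't': [-0.215, -0.1481, 1.7998]}
scene tower 0.8 [160.9 233.4  62.5  43.1]
scene tower 0.28 [314.1 168.6  31.8  24.3]
scene slat_a 0.7 [218.3 239.1  31.2  17.7]
scene slat_a 0.69 [233.8 211.8  20.3  14.7]
scene slat_a 0.69 [365.1 220.   32.5  12.2]
scene slat_a 0.65 [261.4 238.5  16.5  23.4]
scene slat_a 0.49 [253.3 192.6  22.4  15.7]
scene lamp 0.78 [311.7 183.6  32.8  60.1]
scene lamp_grip 0.83 [315.2 166.8  36.1  26.5]
top {'fx': 388.933, 'fy': 388.933, 'cx': 252.3827, 'cy': 192.5032, 'dist': [-0.0204, 0.0, 0.0, 0.0, 0.0], 'R': [[-0.0254, -0.9997, -0.003], [-0.9915, 0.0256, -0.1275], [0.1275, -0.0003, -0.9918]], 't': [0.0293, 0.5586, 1.2578]}
top tower 0.65 [345.7 221.2  47.   45.7]
top tower 0.43 [269.  228.1  13.8  32.8]
top slat_a 0.75 [299.1 262.3  17.5  29.8]
top slat_a 0.69 [232.6 252.9  28.7  15.4]
top slat_a 0.66 [259.6 171.6   6.   32.1]
top slat_a 0.65 [156.8 159.1  24.7  33.7]
top slat_a 0.6 [269.6 228.4  10.6  33. ]
top slat_a 0.49 [292.2 188.2  20.9  29.5]
top lamp 0.6 [180.9 210.2  45.1  40.6]
top lamp_grip 0.62 [178.3 208.2  35.   36.1]
top lamp_grip 0.21 [268.1 228.3   8.9  28.7]
top offcut 0.55 [231.6 140.7   9.6  13.6]
```

View pics/top.png

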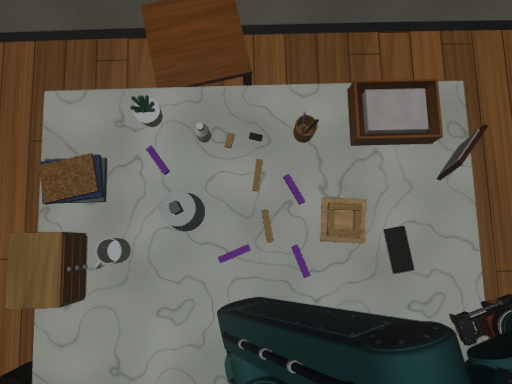

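View pics/scene.png

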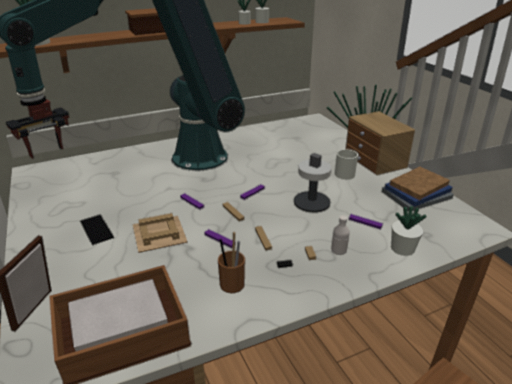

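The top picture shows the plain slats at about (257,175) and (267,226), the tower at (343,220), the lamp at (180,210) and four purple look-alikes. The scene picture agrees.

```bash
cat > h.py <<'E'
from cell import robot
import cv2,numpy as np
def plane(c,px,z,p=None):
    p=p or robot.camera_params(c)
    K=np.array([[p['fx'],0,p['cx']],[0,p['fy'],p['cy']],[0,0,1]])
    u=cv2.undistortPoints(np.float64(px).reshape(-1,1,2),K,np.float64(p['dist']))[:,0]
    R=np.array(p['R']);t=np.array(p['t']);C=-R.T@t
    d=np.c_[u,np.ones(len(u))]@R
    return (C+d*((z-C[2])/d[:,2])[:,None])[:,:2]
def proj(c,X,p=None):
    p=p or robot.camera_params(c)
    K=np.array([[p['fx'],0,p['cx']],[0,p['fy'],p['cy']],[0,0,1]])
    return cv2.projectPoints(np.float64(X).reshape(-1,1,3),cv2.Rodrigues(np.array(p['R']))[0],np.array(p['t']),K,np.float64(p['dist']))[0][:,0]
def rect(c,mask,z,p=None):
    m=max(cv2.findContours(mask.astype(np.uint8),0,cv2.CHAIN_APPROX_NONE)[0],key=len)[:,0]
    (x,y),(w,h),a=cv2.minAreaRect((plane(c,m,z,p)*1000).astype(np.float32))
    if h>w:w,h,a=h,w,a+90
    return np.round([x,y,w,h,(a+90)%180-90],1)
def tool(s):
    from scipy.spatial.transform import Rotation as Ro
    w,x,y,z=s['tcp_rot'];return Ro.from_quat([x,y,z,w]).as_matrix()
E
python3 - <<'E'
from h import *
im=robot.snapshot('top')
for t,z in(('tower',.02),('slat_a',.012),('lamp_grip',.145),('lamp_grip',.187)):
  for r in robot.regions_of('top',t):
    if r['conf']>.3:
      print(t,z,np.round(r['box'][:2]),rect('top',r['mask'],z),np.round(im[r['mask']].mean(0)))
print(np.round(tool(robot.observe()),3))
p=robot.camera_params('wrist');print(p['fx'],p['cx'],p['cy'],np.round(p['R'],3),np.round(-np.array(p['R']).T@p['t'],3))
E
```

```text
tower 0.02 [345. 222.] [ 462.5 -285.3  147.5  146.1   86.9] [ 63.  93. 114.]
tower 0.02 [258. 136.] [754.6  -2.4  41.2  24.7  88.5] [36. 38. 37.]
slat_a 0.012 [268. 228.] [449.3 -30.6 106.1  23.    9.6] [ 58.  87. 106.]
slat_a 0.012 [157. 158.] [685.  337.7 106.9  23.6  33.1] [107.  46.  81.]
slat_a 0.012 [300. 263.] [ 328.3 -137.6  111.1   28.3   23.1] [110.  53.  86.]
slat_a 0.012 [291. 191.] [ 569.7 -125.7  102.5   23.2   29.7] [109.  44.  81.]
slat_a 0.012 [260. 176.] [624.3  -4.3 109.5  24.2  -9.5] [ 59.  88. 106.]
slat_a 0.012 [233. 254.] [360.7  82.5 110.   24.  -67. ] [112.  50.  86.]
lamp_grip 0.145 [178. 208.] [503.9 241.6 108.8 106.2  44.5] [118. 119. 115.]
lamp_grip 0.187 [178. 208.] [500.  233.5 104.9 102.4  44.5] [118. 119. 115.]
[[ 0.949  0.316 -0.   ]
 [ 0.316 -0.949  0.   ]
 [ 0.    -0.    -1.   ]]
292.9118409207123 251.58236442083333 187.1844547114317 [[ 0.317 -0.949 -0.001]
 [-0.917 -0.306  0.254]
 [-0.241 -0.08  -0.967]] [ 0.255 -0.547  0.385]
```

Call:
send_rows(targets=[1,0.041,-0.0235,-0.01,0,1,0.041,-0.0235,-0.01,0,1,0.041,-0.0235,-0.01,0,1,0.041,-0.0235,-0.01,0,1,0.041,-0.0235,-0.01,0,1,0.041,-0.0235,-0.01,0,1,0.041,-0.0235,-0.01,0,1,0.041,-0.0235,-0.01,0,1,0,0,0,0,1,0,0,0,0])

```text
time_s: 2.1
tool_pos: [0.4412, -0.2872, 0.3025]
tcp_rot: [0.0, 0.987, 0.161, -0.0]
force: [0.2, -0.1, 0.5]
width: 0.999
grip_force: 0.0
```

```bash
cat > look.py <<'E'
from h import *
import sys
s=robot.observe();p=robot.camera_params('wrist');im=robot.snapshot('wrist')
n=sys.argv[1];cv2.imwrite(f'pics/{n}.png',im)
import pickle;pickle.dump((p,im),open(n+'.pkl','wb'))
R=tool(s);print('t',s['time_s'],'tcp',np.round(s['tool_pos'],4),'yaw',round(np.degrees(np.arctan2(R[1,0],R[0,0])),2),'w',round(s['width'],3),'F',np.round(s['force'],1),'gf',s['grip_force'])
for a in sys.argv[2:]:
  t,z=a.split(':')
  for r in robot.regions_of('wrist',t):
    if r['conf']>.3:print(t,z,round(r['conf'],2),np.round(r['box']),rect('wrist',r['mask'],float(z),p),np.round(im[r['mask']].mean(0)))
E
python3 look.py w1 tower:.02 slat_a:.012
```

```text
t 2.1 tcp [ 0.4412 -0.2872  0.3025] yaw 18.48 w 0.999 F [ 0.2 -0.1  0.5] gf 0.0
tower .02 0.74 [260. 141. 120. 127.] [ 463.4 -287.8  149.6  148.    85.9] [ 95. 124. 152.]
slat_a .012 0.97 [144. 191.  20.  68.] [ 331.1 -139.7  111.6   27.4   20.6] [127.  53.  99.]
slat_a .012 0.95 [ 27. 133.  55.  18.] [364.2  70.3 101.1  22.7 -68.2] [135.  58. 106.]
slat_a .012 0.7 [174.  38.  33.  77.] [ 570.3 -127.4  109.3   25.8   28. ] [134.  56. 105.]
slat_a .012 0.6 [ 97. 100.  25.  79.] [449.6 -33.9 111.5  30.1   8.4] [ 76. 102. 124.]
slat_a .012 0.54 [94.  8. 27. 16.] [576.3  -0.7  33.6  20.7 -74.8] [ 71.  95. 115.]
```

View pics/w1.png

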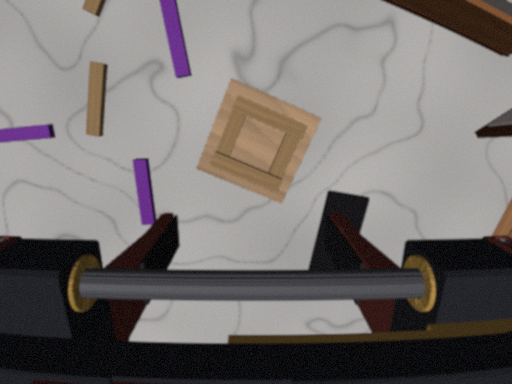

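The tower is centred near (260,140); the layer direction needs a closer look, so I rectify that patch.

```bash
cat > recti.py <<'E'
from h import *
import pickle,sys
n,x0,y0,yaw,z,half=sys.argv[1],*map(float,sys.argv[2:7])
p,im=pickle.load(open(n+'.pkl','rb'))
N=500;g=np.linspace(half,-half,N)
BX,BY=np.meshgrid(g,g,indexing='ij') # rows: body x down the picture from +, cols body y from + left
c,s=np.cos(np.radians(yaw)),np.sin(np.radians(yaw))
X=np.stack([x0+c*BX-s*BY,y0+s*BX+c*BY,np.full_like(BX,z)],-1).reshape(-1,3)
uv=proj('wrist',X,p).reshape(N,N,2).astype(np.float32)
o=cv2.remap(im,uv[...,0],uv[...,1],cv2.INTER_CUBIC)
o=cv2.normalize(o,None,0,255,cv2.NORM_MINMAX)
for k in(55,33):
  pass
cv2.imwrite(f'pics/{n}_r{sys.argv[7]}.png',o)
E
python3 recti.py w1 .4634 -.2878 -4 .034 .09 a
```

```text
(no output)
```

View pics/w1_ra.png

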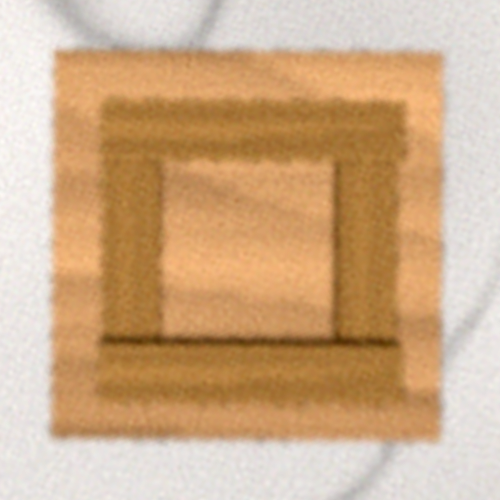

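The top layer runs along world y (rows at top and bottom), so the new slats go along yaw ≈ -4°. On to the first slat.

Call:
send_rows(targets=[0.6,0.0177,-0.0479,0.024,0,0.6,0.0177,-0.0479,0.024,0,0.6,0.0177,-0.0479,0.024,0,0.6,0.0177,-0.0479,0.024,0,0.6,0.0177,-0.0479,0.024,0,0.6,0,0,0,9.5,0.6,0,0,0,0,0.6,0,0,0,0])

```text
time_s: 3.25
tool_pos: [0.45, -0.0329, 0.1829]
tcp_rot: [0.0, 0.997, 0.079, 0.0]
force: [0.0, 0.5, 0.2]
width: 0.6
grip_force: 0.0
```

```bash
python3 look.py w2 slat_a:.010; python3 recti.py w2 .4495 -.032 9 .014 .08 a
```

```text
t 3.25 tcp [ 0.45   -0.0329  0.1829] yaw 9.02 w 0.6 F [0.  0.5 0.2] gf 0.0
slat_a .010 0.91 [351.  75.  51. 103.] [ 570.6 -124.9  111.7   27.7   28.5] [140.  59. 109.]
slat_a .010 0.88 [246.  32.  43.  65.] [ 6.01e+02  6.00e-01  6.81e+01  2.34e+01 -9.00e+00] [ 85. 117. 143.]
slat_a .010 0.86 [148. 225.  81.  30.] [360.2  81.4 109.1  27.  -68.7] [135.  52. 104.]
slat_a .010 0.84 [251. 170.  23.  97.] [449.1 -31.8 111.   21.8   8.6] [ 87. 120. 148.]
```

View pics/w2_ra.png

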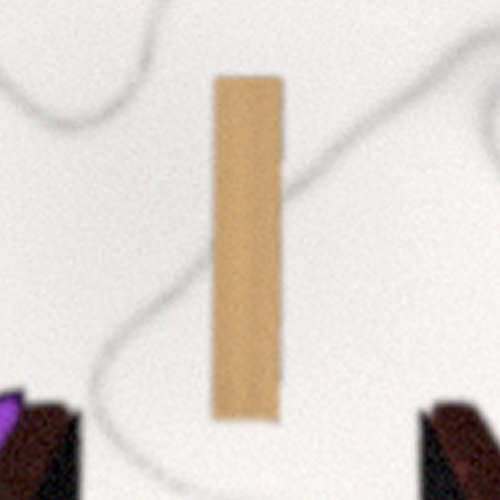

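Call:
send_rows(targets=[0.6,-0.0005,-0.001,0.045,0,0.6,0,0,0.055,0,0.6,0,0,0.055,0,0.6,0,0,0.015,0,0.6,0,0,0.008,0,0.6,0,0,0,0,0.15,0,0,0,0,0.15,0,0,0,0,0.15,0,0,0,0,0.15,0,0,0,0,0.15,0,0,0,0])

```text
time_s: 4.72
tool_pos: [0.4494, -0.031, 0.0051]
tcp_rot: [0.0, 0.997, 0.078, 0.0]
force: [-1.1, -0.1, 6.2]
width: 0.245
grip_force: 30.0
```

Call:
send_rows(targets=[0.15,0,0,-0.03,0,0.15,0,0,-0.045,0,0.15,0,0,-0.045,0,0.15,-0.006,0.05,0,0,0.15,-0.006,0.05,0,0,0.15,-0.006,0.05,0,0,0.15,-0.006,0.05,0,0,0.15,-0.006,0.05,0,0,0.15,-0.006,0.05,0,0,0.15,0,0,0,6.5,0.15,0,0,0,6.5,0.15,0,0,0,0,0.15,0,0,0,0])

```text
time_s: 6.35
tool_pos: [0.4599, -0.3326, 0.1245]
tcp_rot: [-0.0, 0.999, -0.034, -0.0]
force: [-0.0, -0.6, 0.3]
width: 0.247
grip_force: 30.0
```

```bash
python3 look.py w3 tower:.006 slat_a:.13; python3 recti.py w3 .4634 -.2885 -4 .034 .09 a
```

```text
t 6.35 tcp [ 0.4599 -0.3326  0.1245] yaw -3.92 w 0.247 F [-0.  -0.6  0.3] gf 29.99911218881607
tower .006 0.84 [207. 174. 158. 138.] [ 469.  -289.6  151.3  136.8   86.1] [113. 147. 180.]
slat_a .13 0.92 [ 82. 294.  31.  74.] [ 411.2 -224.6   25.9   12.8   22.1] [147.  60. 114.]
slat_a .13 0.75 [252. 228.  49. 184.] [ 476.3 -332.8   78.5   23.4   -3.9] [ 96. 134. 165.]
slat_a .13 0.59 [ 37.  83.  74. 113.] [ 552.7 -218.    64.1   17.    28.3] [138.  56. 107.]
```

View pics/w3_ra.png

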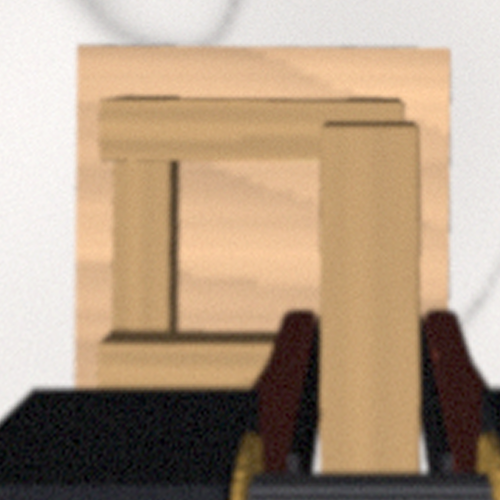

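View pics/w3.png

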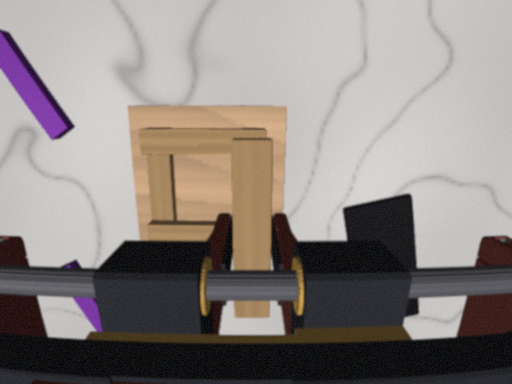

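```bash
python3 - <<'E'
from h import *
import pickle
p,im=pickle.load(open('w3.pkl','rb'))
c,s=np.cos(np.radians(-4)),np.sin(np.radians(-4))
for z in(.125,.134,.142):
  w=plane('',[[232,139],[272,139],[234.5,318],[269.5,318]],z,p)
  print(z,np.round((w-[.4634,-.289])@np.array([[c,-s],[s,c]])*1000,1).tolist())
E
```

```text
0.125 [[53.6, -32.1], [53.6, -54.0], [-63.0, -31.8], [-62.9, -54.8]]
0.134 [[54.4, -32.7], [54.5, -53.4], [-55.6, -32.4], [-55.6, -54.2]]
0.142 [[55.2, -33.2], [55.2, -52.9], [-49.1, -32.9], [-49.1, -53.6]]
```

Call:
send_rows(targets=[0.15,0.001,0.0007,0.04,0,0.15,0,0,0.03,0,0.15,0,0,0.006,0,0.15,0,0,0.004,0,0.15,0,0,0.003,0,0.15,0,0,0.0025,0,0.15,0,0,0,0])

```text
time_s: 7.38
tool_pos: [0.4612, -0.3338, 0.0395]
tcp_rot: [0.0, 0.999, -0.035, 0.0]
force: [-0.0, -0.7, 0.2]
width: 0.247
grip_force: 30.0
```

Call:
send_rows(targets=[0.15,0,0,0.001,0,0.15,0,0,0,0])

```text
time_s: 7.62
tool_pos: [0.4612, -0.3339, 0.0391]
tcp_rot: [0.0, 0.999, -0.035, 0.0]
force: [-2.1, 0.8, 6.3]
width: 0.247
grip_force: 30.0
```

Call:
send_rows(targets=[0.45,0,0,0,0,0.45,0,0,0,0,0.45,0,0,0,0,0.45,0,0,-0.02,0,0.45,0,0,-0.06,0,0.6,0,0,-0.06,0,0.6,-0.06,0,0,0,0.6,0,0,0,0,0.6,0,0,0,0])

```text
time_s: 8.75
tool_pos: [0.4012, -0.3296, 0.1781]
tcp_rot: [-0.0, 0.999, -0.036, 0.0]
force: [0.3, -0.3, -0.2]
width: 0.601
grip_force: 0.0
```

```bash
python3 look.py w4 slat_a:.048; python3 recti.py w4 .4634 -.289 -4 .048 .09 a
```

```text
t 8.75 tcp [ 0.4012 -0.3296  0.1781] yaw -4.11 w 0.601 F [ 0.3 -0.3 -0.2] gf 0.0
slat_a .048 0.77 [252. 118.  31. 115.] [ 461.3 -333.1  109.9   23.    -4.6] [ 97. 136. 168.]
slat_a .048 0.59 [58. 41. 76. 82.] [ 557.2 -151.6   99.2   24.8   28.5] [147.  62. 115.]
```

View pics/w4_ra.png

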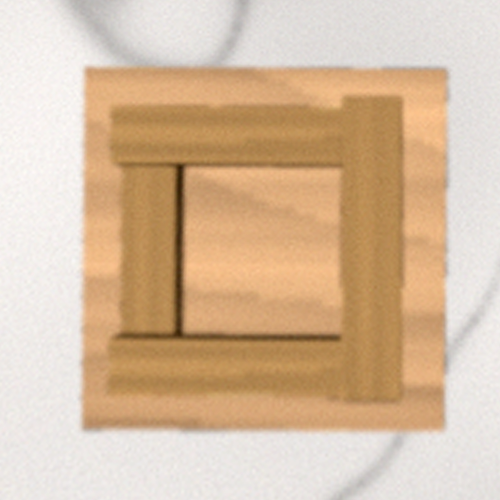

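Slat 1 is well placed (rows 97–401, columns 342–402 of the rectified view: within 0.5 mm). Next slat.

Call:
send_rows(targets=[0.6,0.0284,-0.0489,0,0,0.6,0.0284,-0.0489,0,0,0.6,0.0284,-0.0489,0,0,0.6,0.0284,-0.0489,0,0,0.6,0.0284,-0.0489,0,0,0.6,0.0284,-0.0489,0,0,0.6,0.0284,-0.0489,0,0,0.6,0,0,0,5.4,0.6,0,0,0,0,0.6,0,0,0,0])

```text
time_s: 10.1
tool_pos: [0.6237, -0.0022, 0.1777]
tcp_rot: [-0.0, 0.997, -0.082, -0.0]
force: [0.0, 0.1, -0.0]
width: 0.599
grip_force: 0.0
```

```bash
python3 look.py w5 slat_a:.012
```

```text
t 10.1 tcp [ 0.6237 -0.0022  0.1777] yaw -9.37 w 0.599 F [ 0.   0.1 -0. ] gf 0.0
slat_a .012 0.85 [360. 194.  65.  82.] [ 571.6 -124.9  114.8   23.9   28.5] [141.  57. 109.]
slat_a .012 0.8 [252. 171.  23.  94.] [623.3  -2.4 110.   21.5  -8.8] [ 87. 119. 146.]
slat_a .012 0.58 [  7. 192.  12.  34.] [647.2 301.4  37.1  20.7 -22.7] [93. 44. 75.]
slat_a .012 0.39 [406.  25. 115.  47.] [ 755.7 -189.3  125.6   49.5   84. ] [36. 56. 83.]
```

Call:
send_rows(targets=[0.6,-0.0005,0,0.04,0,0.6,0,0,0.055,0,0.6,0,0,0.055,0,0.6,0,0,0.015,0,0.6,0,0,0.0075,0,0.6,0,0,0,0,0.15,0,0,0,0,0.15,0,0,0,0,0.15,0,0,0,0,0.15,0,0,0,0,0.15,0,0,0,0])

```text
time_s: 11.58
tool_pos: [0.6235, -0.002, 0.0062]
tcp_rot: [-0.0, 0.997, -0.082, 0.0]
force: [-2.3, -0.1, 5.2]
width: 0.249
grip_force: 30.0
```

Call:
send_rows(targets=[0.15,0,0,-0.03,0,0.15,0,0,-0.045,0,0.15,0,0,-0.045,0,0.15,-0.0192,0.0442,0,0,0.15,-0.0192,0.0442,0,0,0.15,-0.0192,0.0442,0,0,0.15,-0.0192,0.0442,0,0,0.15,-0.0192,0.0442,0,0,0.15,-0.0192,0.0442,0,0,0.15,0,0,0,-5.3,0.15,0,0,0,0,0.15,0,0,0,0])

```text
time_s: 13.08
tool_pos: [0.4661, -0.2442, 0.1255]
tcp_rot: [-0.0, 0.999, -0.037, -0.0]
force: [-0.6, 0.1, 1.0]
width: 0.249
grip_force: 30.0
```

```bash
python3 look.py w6; python3 - <<'E'
from h import *
import pickle
p,im=pickle.load(open('w6.pkl','rb'))
c,s=np.cos(np.radians(-4)),np.sin(np.radians(-4))
for r in robot.regions_of('wrist','slat_a'):
  if r['conf']>.3 and abs(r['box'][0]-252)<15:
    m=r['mask']
    for row in (150,160,180,200,290,300,310):
      k=np.where(m[row])[0]
      if len(k):print(row,k.min(),k.max())
    print(np.where(m.any(1))[0][[0,-1]],r['conf'])
# colour edge profile down the held slat's centre
print(im[125:150,252].sum(1).tolist(),im[305:330,252].sum(1).tolist())
E
```

```text
t 13.075 tcp [ 0.4661 -0.2442  0.1255] yaw -4.23 w 0.249 F [-0.6  0.1  1. ] gf 29.998851120471954
150 230 272
160 231 271
180 232 271
200 232 271
300 245 267
310 234 270
[136 316] 0.56
[467, 412, 297, 264, 353, 380, 379, 378, 386, 370, 363, 321, 237, 244, 320, 365, 376, 383, 373, 384, 378, 382, 385, 381, 378] [376, 375, 378, 368, 370, 373, 365, 371, 377, 389, 434, 487, 557, 581, 587, 580, 583, 590, 583, 595, 589, 589, 589, 592, 592]
```

View pics/w6.png

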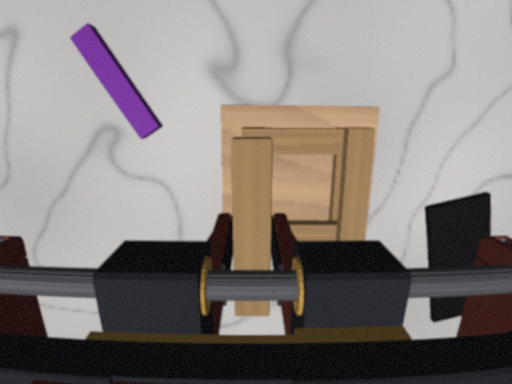

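Call:
send_rows(targets=[0.15,0.0004,0.0017,0.04,-0.2,0.15,0,0,0.03,0,0.15,0,0,0.006,0,0.15,0,0,0.004,0,0.15,0,0,0.003,0,0.15,0,0,0.002,0,0.15,0,0,0.001,0,0.15,0,0,0,0])

```text
time_s: 14.18
tool_pos: [0.4666, -0.2466, 0.0402]
tcp_rot: [0.0, 0.999, -0.035, 0.0]
force: [-1.1, 0.6, 4.1]
width: 0.246
grip_force: 30.0
```

Call:
send_rows(targets=[0.45,0,0,0,0,0.45,0,0,0,0,0.45,0,0,0,0,0.45,0,0,-0.02,0,0.45,0,0,-0.06,0,0.6,0,0,-0.06,0,0.6,-0.06,0.03,0,0,0.6,0,0,0,0,0.6,0,0,0,0])

```text
time_s: 15.3
tool_pos: [0.4086, -0.2703, 0.1795]
tcp_rot: [-0.0, 0.999, -0.035, 0.0]
force: [0.6, 0.5, -0.4]
width: 0.599
grip_force: 0.0
```

```bash
python3 look.py w7 slat_a:.048; python3 recti.py w7 .4634 -.289 -4 .048 .09 a
```

```text
t 15.3 tcp [ 0.4086 -0.2703  0.1795] yaw -4.03 w 0.599 F [ 0.6  0.5 -0.4] gf 0.0
slat_a .048 0.9 [ 14. 217.  27.  27.] [386.1   8.2  42.7  20.9 -72.3] [136.  62. 108.]
slat_a .048 0.87 [226. 122.  30. 116.] [ 466.7 -245.7  109.    24.1   -4. ] [ 92. 130. 160.]
slat_a .048 0.76 [109.  42.  73.  83.] [ 557.4 -144.9   96.    23.    28.2] [150.  62. 117.]
slat_a .048 0.69 [312. 122.  34. 116.] [ 460.9 -332.2  109.6   25.3   -4.6] [ 91. 129. 159.]
slat_a .048 0.59 [147. 228.  42.  55.] [ 363.  -149.7   66.2   26.    23. ] [138.  59. 108.]
```

View pics/w7_ra.png

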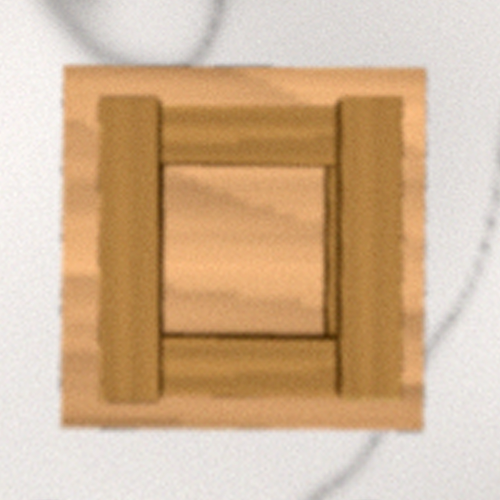

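The two slats are flush (left columns 99–160, right 339–403, both rows ≈97–401). Now the lamp.

Call:
send_rows(targets=[0.9,0.0045,-0.0425,-0.015,0,0.9,0.0045,-0.0425,-0.015,0,0.9,0.0045,-0.0425,-0.015,0,0.9,0.0045,-0.0425,-0.015,0,0.9,0.0045,-0.0425,-0.015,0,0.9,0.0045,-0.0425,-0.015,0,0.9,0.0045,-0.0425,-0.015,0,0.9,0.0045,-0.0425,-0.015,0,0.9,0.0045,-0.0425,-0.015,0,0.9,0.0045,-0.0425,-0.015,0,0.9,0.0045,-0.0425,-0.015,0,0.9,0.0045,-0.0425,-0.015,0,0.9,0,0,0,0,0.9,0,0,0,0])

```text
time_s: 17.15
tool_pos: [0.4972, 0.2348, 0.3587]
tcp_rot: [0.001, 0.999, -0.034, -0.001]
force: [-0.5, -0.4, -0.8]
width: 0.903
grip_force: 0.0
```

```bash
python3 look.py w8 lamp_grip:.145 lamp_button:.187 lamp:.145; python3 - <<'E'
from h import *
import pickle
p,im=pickle.load(open('w8.pkl','rb'))
x0,y0=plane('',[[0,0]],.1,p)[0]
# map around grip, world axes, plane z=.187, 3 mm cells, print gray /10 and blue-red
g=np.arange(.039,-.04,-.003)
BX,BY=np.meshgrid(.50+g,.24+g,indexing='ij')
uv=proj('',np.stack([BX,BY,np.full_like(BX,.187)],-1).reshape(-1,3),p).reshape(*BX.shape,2).astype(np.float32)
o=cv2.remap(cv2.GaussianBlur(im,(3,3),0),uv[...,0],uv[...,1],1).astype(int)
for r in o: print(' '.join('%2d'%(v.sum()//30) for v in r))
print('R-B')
for r in o: print(' '.join('%3d'%(v[2]-v[0]) for v in r))
E
```

```text
t 17.15 tcp [0.4972 0.2348 0.3587] yaw -3.88 w 0.903 F [-0.5 -0.4 -0.8] gf 0.0
lamp_grip .145 0.86 [244. 160.  83.  87.] [503.2 244.4 109.  108.3  -3.9] [155. 151. 152.]
lamp_button .187 0.59 [232. 174.   8.  10.] [497.3 258.6  15.2   5.3  21.5] [132. 121. 121.]
lamp .145 0.8 [244. 155.  85.  92.] [506.9 242.1 117.6 108.3 -35.3] [148. 144. 146.]
lamp .145 0.71 [245. 159.  84.  87.] [503.9 244.4 108.3 107.6  86.1] [155. 151. 152.]
16 16 16 16 16 16 16 16 16 16 16 16 16 16 16 16 16 16 16 16 16 16 16 16 16 12  8
16 16 16 16 16 16 16 16 16 16 16 16 16 16 16 16 16 16 16 16 16 16 16 16 16 16 10
16 16 16 16 16 16 16 16 16 16 16 16 16 16 16 16 16 16 16 16 16 16 16 16 16 16 14
16 16 16 16 16 16 16 16 16 16 16 16 16 16 16 16 16 16 16 16 16 16 16 16 16 16 16
16 16 16 16 16 16 16 16 16 16 16 15 11 11 15 16 16 16 16 16 16 16 16 16 16 16 16
16 16 16 16 16 16 16 16 16 15 11  7  5  4 11 16 16 16 16 16 16 16 16 16 16 16 16
16 16 16 16 16 16 16 15 12  7  5  6  8  6  6 15 16 16 16 16 16 16 16 16 16 16 16
16 16 16 16 16 16 15  9  5  6  8  9  9  8  5 10 16 16 16 16 16 16 16 16 16 16 16
16 16 16 16 16 16 
[... 3740 characters left out ...]
  -2  -2  -3  -2  -3  -3  -3  -3  -3  -2  -1   4   4
  3   1  -2  -2  -1  -3  -2  -3  -3  -3  -3  -2  -3  -2  -3  -3  -3  -3  -3  -2  -3  -3  -2   0   3   4   4
  3   4   0  -3  -3  -2  -3  -3  -3  -2  -3  -2  -2  -2  -2  -2  -2  -2  -2  -3  -4  -2   0   2   3   4   4
  5   4   4   1   0  -3  -3  -3  -2  -3  -3  -3  -2  -2  -2  -3  -3  -2  -3  -2  -1   1   3   4   3   4   3
  4   4   5   4   3   1   0  -2  -2  -3  -3  -3  -3  -3  -2  -1  -3  -3  -2   0   2   4   5   3   3   3   4
  4   5   4   3   3   3   3   2   1  -1  -2  -1  -1  -2  -2  -2   1   1   1   2   4   3   4   4   5   5   4
  4   4   4   3   4   4   3   3   4   4   4   3   2   3   3   3   3   4   4   4   4   4   4   4   3   4   4
```

```bash
cat > fit.py <<'E'
from h import *
import pickle,sys
from scipy.optimize import minimize
p,im=pickle.load(open(sys.argv[1]+'.pkl','rb'))
g=im.astype(float).sum(2)/3
W=120;u0=np.int32(np.round(proj('',[[.503,.244,.166]],p)[0]))-W//2
c=g[u0[1]:u0[1]+W,u0[0]:u0[0]+W]
obs=np.clip((160-c)/60,0,1)
d=proj('',[[.5035+.035*np.cos(a),.2444+.035*np.sin(a),.16] for a in np.linspace(0,6.28,40)],p)-u0
near=cv2.fillConvexPoly(np.zeros((W,W),np.uint8),cv2.convexHull(np.int32(d)),1)>0
obs=obs*near
def model(q):
    x,y,a=q[0],q[1],q[2];C,S=np.cos(a),np.sin(a);m=np.zeros((W*8,W*8),np.uint8)
    for bx,y0,y1,z0,z1 in((.017,-.013,.013,.145,.187),(.009,.013,.019,.157,.181)):
        P=[[x+C*i-S*j,y+S*i+C*j,k] for i in(-bx,bx) for j in(y0,y1) for k in(z0,z1)]
        h=cv2.convexHull(np.float32((proj('',P,p)-u0+.5)*8));cv2.fillConvexPoly(m,np.int32(np.round(h)),255)
    return cv2.resize(m,(W,W),interpolation=cv2.INTER_AREA)/255
best=min((minimize(lambda q:((model(q)-obs)**2).sum(),[.5035,.2444,np.radians(a)],method='Nelder-Mead',options=dict(initial_simplex=np.array([[.5035,.2444,np.radians(a)]]*4)+np.vstack([np.zeros(3),np.diag([.004,.004,.1])]))) for a in(15,25,35)),key=lambda r:r.fun)
print(best.fun,best.x[:2],np.degrees(best.x[2]))
for a in(115,-65,205):
  print(a,((model([*best.x[:2],np.radians(a)])-obs)**2).sum())
E
python3 fit.py w8
```

```text
23.991246529112733 [0.50373669 0.24415853] 27.0430115557562
115 156.57310478875647
-65 160.15792601136314
205 103.9183079157589
```

Call:
send_rows(targets=[1,0,0,0,-10,1,0,0,0,-10,1,0,0,0,-10,1,0.01,-0.006,0.03,0,1,0,0,0.03,0,1,0,0,0,0,1,0,0,0,0])

```text
time_s: 18.23
tool_pos: [0.5045, 0.2441, 0.3007]
tcp_rot: [-0.0, 0.974, 0.225, 0.001]
force: [0.7, 0.6, 0.8]
width: 1.004
grip_force: 0.0
```

```bash
python3 look.py w9 lamp_grip:.145; python3 fit.py w9
```

```text
t 18.225 tcp [0.5045 0.2441 0.3007] yaw 25.99 w 1.004 F [0.7 0.6 0.8] gf 0.0
lamp_grip .145 0.67 [251. 173.  97.  96.] [503.8 244.4 109.8 108.6  10. ] [150. 146. 147.]
29.71753502926225 [0.50364382 0.24415155] 26.870486431794856
115 252.15464639668502
-65 246.80572931351188
205 205.68546274936992
```

Call:
send_rows(targets=[1,-0.0008,-0.0009,0.04,-0.8,1,0,0,0.04,0,1,0,0,0.04,0,1,0,0,0.02,0,1,0,0,0.0095,0,1,0,0,0,0,1,0,0,0,0])

```text
time_s: 19.2
tool_pos: [0.5039, 0.2452, 0.1515]
tcp_rot: [-0.0, 0.973, 0.232, 0.001]
force: [0.2, 0.2, -0.1]
width: 0.998
grip_force: 0.0
```

Call:
send_rows(targets=[0.45,0,0,0,0,0.45,0,0,0,0,0.45,0,0,0,0,0.2,0,0,0,0,0.2,0,0,0,0,0.2,0,0,0,0,0.2,0,0,0,0])

```text
time_s: 20.08
tool_pos: [0.5035, 0.2438, 0.1501]
tcp_rot: [0.001, 0.973, 0.232, 0.0]
force: [2.2, -6.0, -0.9]
width: 0.302
grip_force: 30.0
```

Call:
send_rows(targets=[0.2,0,0.0007,0,0,0.2,0,0,-0.002,0,0.2,0,0,-0.004,0,0.2,0,0,-0.006,0,0.2,0,0,-0.006,0,0.2,0,0,-0.006,0,0.2,0,0,-0.006,0,0.2,0,0,-0.006,0,0.2,0,0,-0.006,0,0.2,0,0,-0.004,0,0.2,0,0,0,0])

```text
time_s: 21.45
tool_pos: [0.5034, 0.2439, 0.1967]
tcp_rot: [0.0, 0.973, 0.232, 0.0]
force: [3.0, -4.5, -2.2]
width: 0.302
grip_force: 30.0
```

Call:
send_rows(targets=[0.2,0,0.0004,-0.002,0,0.2,0,0,-0.004,0,0.2,0,0,-0.004,0,0.2,0,0,-0.006,0,0.2,0,0,-0.006,0,0.2,0,0,-0.006,0,0.2,0,0,-0.006,0,0.2,0,0,-0.006,0,0.2,0,0,-0.006,0,0.2,0,0,-0.006,0,0.2,0,0,-0.005,0,0.2,0,0,-0.002,0,0.2,0,0,0,0])

```text
time_s: 23.08
tool_pos: [0.5034, 0.2439, 0.2556]
tcp_rot: [-0.0, 0.973, 0.232, 0.0]
force: [1.8, -3.9, -2.8]
width: 0.304
grip_force: 30.0
```

```bash
python3 look.py w10 lamp_grip:.25; python3 - <<'E'
from h import *
robot.snapshot('scene')
for r in robot.regions_of('scene','lamp'):print(r['conf'],r['box'])
for r in robot.regions_of('scene','lamp_grip'):print('g',r['conf'],r['box'])
for z in(.145,.25):print(proj('scene',[[.5036,.2442,z]]))
E
```

```text
t 23.075 tcp [0.5034 0.2439 0.2556] yaw 26.84 w 0.304 F [ 1.8 -3.9 -2.8] gf 29.98923897743225
lamp_grip .25 0.6 [251. 203. 175. 136.] [515.  246.1 104.1  88.4  87.6] [161. 157. 159.]
0.95 [314.0, 169.9, 36.4, 91.3]
g 0.6 [317.2, 141.6, 34.7, 26.9]
[[314.59023271 165.47867774]]
[[316.97519159 136.43271402]]
```

Call:
send_rows(targets=[0.2,0,0,-0.0015,0,0.2,0,0,-0.0015,0,0.2,0,0,-0.001,0,0.2,0,0,0,0])

```text
time_s: 23.82
tool_pos: [0.5034, 0.2439, 0.2589]
tcp_rot: [-0.0, 0.973, 0.232, -0.0]
force: [2.6, -4.5, -4.9]
width: 0.298
grip_force: 30.0
```

Call:
send_rows(targets=[0.2,0,0,-0.001,0,0.2,0,0,-0.0005,0,0.2,0,0,0,0,0.2,0,0,0,0])

```text
time_s: 24.32
tool_pos: [0.5033, 0.2439, 0.2602]
tcp_rot: [-0.0, 0.973, 0.232, -0.0]
force: [2.7, -3.7, -7.0]
width: 0.296
grip_force: 30.0
```

Call:
send_rows(targets=[0.2,0,0,-0.001,0,0.2,0,0,0,0,0.2,0,0,0,0])

```text
time_s: 24.7
tool_pos: [0.5033, 0.2438, 0.2603]
tcp_rot: [-0.0, 0.973, 0.232, -0.001]
force: [4.6, -2.8, -12.1]
width: 0.301
grip_force: 30.0
```

The pose has stalled while the pull rises to 12 N, so this is the second stop. I check the tower once more and hand in.

```bash
python3 - <<'E'
from h import *
robot.snapshot('top')
for r in robot.regions_of('top','tower')[:1]:print(rect('top',r['mask'],.02))
for r in robot.regions_of('top','slat_a'):
  print(round(r['conf'],2),rect('top',r['mask'],.03))
s=robot.observe();print(s['force'],s['width'],s['tool_pos'],s['time_s'])
print(robot.close_job())
E
```

```text
[ 461.9 -286.9  151.9  148.8   85.6]
0.77 [ 331.4 -136.8  107.    23.7   19.8]
0.68 [ 461.  -337.7  109.6   23.4   -3.4]
0.62 [359.7  81.  108.6  22.6 -68.4]
0.61 [ 466.6 -248.3  103.    23.3   -3. ]
0.47 [678.2 332.3 105.4  20.2  34.8]
0.46 [ 569.3 -123.2  108.5   25.4   28.8]
[  4.56999788  -3.75591772 -11.72292034] 0.2968015557600094 [0.5032745  0.24383771 0.26029328] 24.85
the job is handed in; nothing more can be done
None
```

I laid both plain slats crosswise on the tower, flush to within about 1 mm by the wrist camera, and let go of them; the lamp is held at its second stop with the button squeezed, and the job was handed in at about 25 s.

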